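# Shut the open paint pots

## Task

Two of the flip-top paint pots have been left open and the paint will dry out: with the closed fingertips push each open lid over on its hinge and press it down until it snaps fully shut. Do not pick up or knock over any pot: the two pots end upright about where they stand, and the shut pots, the dropper bottle and the figure on its handle are left undisturbed.

Things in the scene. Friction and masses are not known exactly. Their poses are not given: they have to be found in the camera images.
- pot_a: Loose flip-top paint pot left OPEN: round, grey plastic, paper band, 44 mm across, 42 mm tall without its lid, 50 mm when shut, 55 to 85 g, so light that a hard shove high up tips it. Origin: centre of its underside; z up. The hinge lies at x = +22 mm, z = 42 mm in its own frame and runs along its y axis; the free edge of the shut lid points along its own -x.
- pot_a_lid (a joint): Angle of pot_a's lid, rad: 0 shut, 1.57 straight up, 2.3 end stop, thrown back. Starts at 1.5 to 2.15 and stays at any angle it is left at (friction 0.0015 N m). At about 0.14 it meets its catch (free edge 6 mm up): pressing down with 4 to 5 N halfway between its middle and free edge, or about 6 N at its middle, snaps it shut for good. Pressing on the tab can tip the pot.
- pot_a_rim (a point): Point on pot_a's lid: on its free edge, halfway through its thickness, 43.5 mm from the hinge; it moves with the lid. The lid is a black disc 43 mm across, 8 mm thick (shut: 42 to 50 mm above the table), with a 9 mm thumb tab beyond this point. Open, its outer face looks away from the pot, to the pot's own +x.
- pot_b: Loose flip-top paint pot left OPEN: round, grey plastic, paper band, 44 mm across, 42 mm tall without its lid, 50 mm when shut, 55 to 85 g, so light that a hard shove high up tips it. Origin: centre of its underside; z up. The hinge lies at x = +22 mm, z = 42 mm in its own frame and runs along its y axis; the free edge of the shut lid points along its own -x.
- pot_b_lid (a joint): Angle of pot_b's lid, rad: 0 shut, 1.57 straight up, 2.3 end stop, thrown back. Starts at 1.5 to 2.15 and stays at any angle it is left at (friction 0.0015 N m). At about 0.14 it meets its catch (free edge 6 mm up): pressing down with 4 to 5 N halfway between its middle and free edge, or about 6 N at its middle, snaps it shut for good. Pressing on the tab can tip the pot.
- pot_b_rim (a point): Point on pot_b's lid: on its free edge, halfway through its thickness, 43.5 mm from the hinge; it moves with the lid. The lid is a black disc 43 mm across, 8 mm thick (shut: 42 to 50 mm above the table), with a 9 mm thumb tab beyond this point. Open, its outer face looks away from the pot, to the pot's own +x.
- pot_c: bystander: a pot of the same kind standing SHUT, grey with a paper band and a black lid, 44 mm across, 50 mm tall, loose. Origin: centre of its underside.
- pot_d: bystander: a pot of the same kind standing SHUT, grey with a paper band and a black lid, 44 mm across, 50 mm tall, loose. Origin: centre of its underside.
- dropper: bystander: a loose dropper bottle, grey with a paper band and a pointed white cap, 25 mm across, 80 mm tall. Origin: centre of its underside.
- figure: bystander: a small grey figure, 42 mm tall, on a waisted wooden painting handle 42 mm across and 56 mm tall, 98 mm tall in all, loose. Origin: centre of its underside.
Mind the look-alikes: they are no part of the job. Leave any purple look-alike of the pot_a alone.

How it is judged:
By the outcome, as a careful person would: the job done as asked, in the order asked, and still so for the second after the job is handed in, with the robot touching nothing.
It also fails if it takes over 48 s, if anything falls off the work surface, if the arm or the gripper's body presses on something with over 40 N, if the wrist force passes 120 N, or if a joint passes its speed limit or range.

## Robot

A 7-joint arm with a two-finger parallel gripper is mounted at the origin on the work surface. World frame = base frame: x ahead of the robot, y to its left, z up, the work surface at z = 0. Lengths are in m, angles in rad, forces in N, time in s.
With the tool pointing down it reaches from about 0.4 to 0.85 m from the base axis. Payload 10.4 kg.
Tool frame: the origin (TCP) lies between the finger pads; the fingertips stand manip.tip_extent ahead of it and the grasp point (between the pads) lies 6 mm ahead of it (manip.tip_extent is the distance from the TCP to the fingertips, in m); z points along the fingers, y is the line along which they close (so a half turn about z gives the same grasp; the last joint's range is limited). The gripper opens to 85 mm and grips with 20 to 120 N. Pads are 22 mm wide; open, the fingers measure 114 mm over their backs; the gripper's body (76 mm by 85 mm) begins 54 mm behind the grasp point. The pads swing forward as they close: fully open they stand 13 mm farther back than shut.
Start: joints at [-1.342, 0.332, -0.065, 1.46, 0.022, 1.35, -0.088], TCP at [0.156, 0.605, 0.256] pointing down, gripper open.
Joint ranges: [-2.6, 2.6], [-0.5, 2.12], [-1.47, 1.34], [0.16, 2.42], [-1.27, 4.41], [0.06, 2.06], [-2.6, 2.6]. Speed limits (rad/s): [2.22, 2.22, 2.79, 2.79, 3.14, 3.14, 3.14].

## Interface

Orientations are given as a unit quaternion [x, y, z, w].
In Python, from workcell import get_obs, optics, workorder, manip gives the robot as it stands.
- The arm moves only by the tool jog_arm, never from a script. Its argument "increments" is a list of rows, each a list of 7 numbers: the shift along the tool's x, y, z in m, then the turn, a rotation vector about the tool's x, y, z in rad, then the opening, from -1 (shut) to 1 (fully open). A call has 1 to 5 rows; each row is the pose to reach, as a shift and turn from the pose commanded when the call began, along the tool's axes at that moment; what a row does not reach only later rows make up. A row lasts 1/12 s, in which the tool goes at most 41.7 mm and 7.16 degrees, less where a joint would pass 70% of its speed; a pose out of reach is approached as far as the arm can. A call with a gripper value outside its range is refused whole. The fingers move at their own pace and stop on an object; "grip_force" is the grip in N (left out, the last holds). Time passes only in rows, so rows that repeat a pose let the fingers close. It gives the time, the measured TCP pose, the force, the opening and the grip force at its end, in the units of the state.
- get_obs(): the state, without advancing time (a new reading comes with each control period).
- optics.camera(name): name is "scene" or "top"; returns a dict with "color" (400x640x3 uint8, red, green, blue), "depth" (400x640 float32, m along the optical axis (not along the pixel's ray), 0 where there is no reading), "K" (3x3 intrinsics, pixels), "R" (3x3) and "t" (3): a world point X has camera coordinates R X + t. Camera axes: x right, y down, z forward; pixel columns grow to the right and rows downward; lengths in m; the calibration is good to about 2 mm. A picture is of the moment at which its call begins.
- workorder.hand_in(): hands the job in; it is judged then, once.
The state is a dict: "clock": time; "joint_pos": joint angles; "joint_velocities": joint speeds; "tau": joint torques, N m; "position": TCP position; "ee_rot": TCP orientation; "ft_force": force on the tool from outside, world axes, zero at the start; "torque": the same for the moment, N m; "grip_width": opening from 0.0 (shut) to 1.0 (fully open); "grasp_force": force on a finger pad.
Only numpy, scipy, OpenCV 4.12 (cv2) and the standard library are available. Lean on these libraries where they do the work, as an engineer would, in place of code of your own. Each camera call takes 0.05 s, during which the arm holds its last target. There are 200 camera calls.

## Working session

There is one attempt and no reset: what is moved stays moved. The work goes in short steps, Python scripts to look and compute and a tool call to move; the robot and the scene stay as the last step left them, time stands still between calls to the robot, and variables do not carry over. Pictures are saved under pics/ and viewed, at most 10 in all, crops included, and the job is handed in when it is done.

Besides the shell and the picture viewer there is one more tool, called after "Request:" by a JSON object that holds its "fn" and its "kwargs". jog_arm: Moves the arm, as the interface text tells. Its arguments: {"type":"object","properties":{"increments":{"type":"array"},"grip_force":{"type":"number"}},"required":["increments"]}

```bash
mkdir -p pics; ls
python3 - <<'E'
from workcell import get_obs, optics, manip
import cv2,numpy as np
print(manip.tip_extent, get_obs())
for n in("top","scene"):
    c=optics.camera(n); np.savez(f"{n}.npz",**c); cv2.imwrite(f"pics/{n}0.png",c["color"][:,:,::-1]); print(n,c["K"].tolist(),c["R"].round(3).tolist(),c["t"].round(3).tolist())
E
```

```text
pics
0.025 {'clock': 0.0, 'joint_pos': array([-1.3416098 ,  0.33287683, -0.06470608,  1.46099137,  0.02162349,
        1.3499046 , -0.08847434]), 'joint_velocities': array([-0.00090678,  0.00083166, -0.00023719, -0.00107054, -0.00083246,
       -0.00029517,  0.00019412]), 'tau': array([-8.85331538e-04, -6.25443721e+01,  4.85813257e-02, -3.91598153e+01,
        1.61574717e-02,  9.81093297e-03, -2.35979479e-05]), 'position': array([0.15562738, 0.60493962, 0.25548894]), 'ee_rot': array([ 1.25531868e-01,  9.92089310e-01, -7.40361559e-04, -4.74252776e-05]), 'ft_force': array([ 0.23595539, -0.09525731, -0.22829657]), 'torque': array([-0.02663745, -0.00581495,  0.00498556]), 'grasp_force': 0.0, 'grip_width': 0.9980725199027775}
top [[380.1774853774871, 0.0, 319.64525517841764], [0.0, 380.1774853774871, 194.9049506924924], [0.0, 0.0, 1.0]] [[-0.024, -0.999, -0.033], [-0.984, 0.029, -0.175], [0.176, 0.028, -0.984]] [0.024, 0.546, 0.598]
scene [[512.9855436389831, 0.0, 325.92577604992937], [0.0, 512.9855436389831, 198.02811715417653], [0.0, 0.0, 1.0]] [[-0.329, 0.944, 0.015], [0.57, 0.212, -0.794], [-0.753, -0.253, -0.608]] [0.169, -0.243, 1.408]
```

View pics/top0.png

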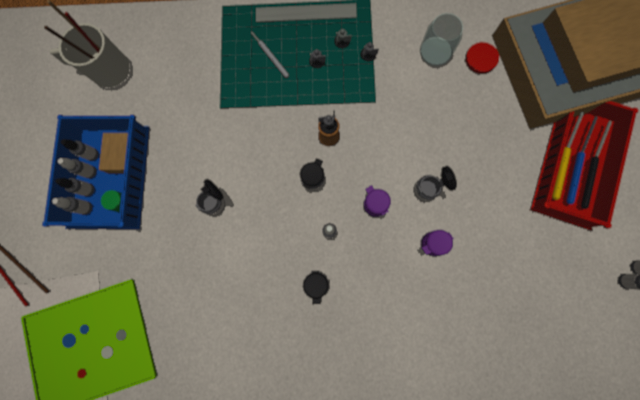

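View pics/scene0.png

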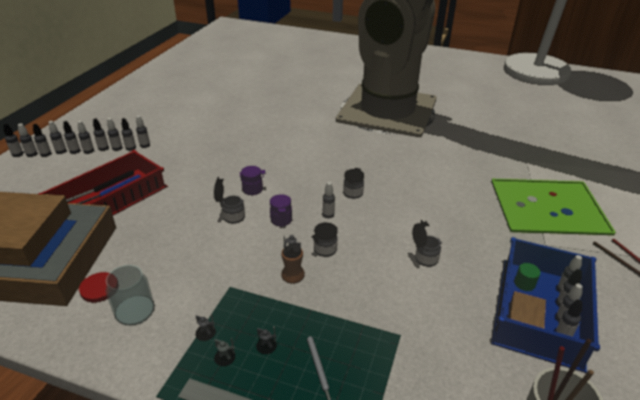

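Top view: the open pots are at (210,200), lid at (212,188), and at (430,188), lid at (449,178). The look-alikes at (312,175) and (316,285) are shut and black, and the ones at (377,202) and (437,242) are shut and purple. Only the two grey pots with raised black lids fit the description. I'll measure both with depth and confirm them in a crop.

```bash
cat > h.py <<'E'
import numpy as np,cv2
def cloud(c):
    d=c["depth"]; v,u=np.mgrid[:d.shape[0],:d.shape[1]]; K=c["K"]
    P=np.stack([(u-K[0,2])/K[0,0]*d,(v-K[1,2])/K[1,1]*d,d],-1)
    W=(P-c["t"])@c["R"]; W[d==0]=np.nan
    return W
def near(W,p,r): return (np.hypot(W[...,0]-p[0],W[...,1]-p[1])<r)
def ray(c,u,v,z):
    r=c["R"].T@np.linalg.inv(c["K"])@[u,v,1]; o=-c["R"].T@c["t"]
    return o+r*(z-o[2])/r[2]
E
python3 - <<'E'
from h import *
T=dict(np.load("top.npz"));S=dict(np.load("scene.npz"))
WT,WS=cloud(T),cloud(S)
for n,(u,v) in dict(L=(210,202),R=(428,188),c=(312,176),d=(316,286),p1=(377,202),p2=(438,242),drop=(329,231),fig=(329,126)).items():
    print(n,ray(T,u,v,.042).round(3))
for n,(u,v) in dict(L=(210,202),R=(428,188)).items():
    p=ray(T,u,v,.042)
    for nm,c,W in(("T",T,WT),("S",S,WS)):
        m=near(W,p,.075); col=c["color"].astype(int)
        hi=m&(W[...,2]>.05); q=W[hi]
        print(n,nm,"hi n",len(q),"mean",q.mean(0).round(4),"min",q.min(0).round(4),"max",q.max(0).round(4))
        mm=q.mean(0);U,s,Vt=np.linalg.svd(q-mm,full_matrices=False);print("  axes",Vt.round(3).tolist(),(s/np.sqrt(len(q))).round(4))
        b=m&(W[...,2]>.012)&(W[...,2]<.046)&(near(W,p,.035)); q=W[b]
        print("  body n",len(q),q.mean(0).round(4),"min",q.min(0).round(4),"max",q.max(0).round(4))
a=lambda c,u,v:cv2.resize(c["color"][v-35:v+35,u-40:u+40,::-1],None,fx=5,fy=4.2857*5/4.2857,interpolation=cv2.INTER_CUBIC)[:300]
im=np.vstack([np.hstack([a(T,210,192),a(T,434,187)]),np.hstack([a(S,427,240),a(S,228,200)])])
cv2.imwrite("pics/crop.png",im);print(im.shape)
E
```

```text
L [0.54  0.2   0.042]
R [ 0.554 -0.176  0.042]
c [0.581 0.022 0.042]
d [0.395 0.019 0.042]
p1 [ 0.532 -0.088  0.042]
p2 [ 0.462 -0.185  0.042]
drop [ 0.485 -0.005  0.042]
fig [ 0.671 -0.01   0.042]
L T hi n 255 mean [0.5558 0.1868 0.0774] min [0.5408 0.1727 0.05  ] max [0.5769 0.2024 0.095 ]
  axes [[0.029, 0.35, 0.936], [0.842, 0.496, -0.212], [-0.539, 0.794, -0.28]] [0.0117 0.0103 0.0034]
  body n 368 [0.5391 0.207  0.0281] min [0.5224 0.1836 0.012 ] max [0.564  0.2261 0.045 ]
L S hi n 308 mean [0.5637 0.1887 0.0721] min [0.5454 0.1725 0.0502] max [0.5787 0.2024 0.0954]
  axes [[0.175, -0.125, -0.977], [-0.751, -0.658, -0.051], [0.637, -0.742, 0.209]] [0.0122 0.0108 0.0028]
  body n 482 [0.5518 0.2087 0.0283] min [0.5263 0.1788 0.0122] max [0.5691 0.2281 0.0458]
R T hi n 307 mean [ 0.5616 -0.1969  0.0752] min [ 0.4795 -0.2124  0.05  ] max [ 0.5854 -0.1009  0.0952]
  axes [[-0.331, 0.867, -0.372], [0.887, 0.421, 0.192], [-0.323, 0.266, 0.908]] [0.0202 0.0131 0.0102]
  body n 494 [ 0.558  -0.1793  0.0284] min [ 0.5368 -0.2027  0.012 ] max [ 0.5807 -0.1579  0.0443]
R S hi n 204 mean [ 0.5722 -0.1972  0.0726] min [ 0.4798 -0.2078  0.0501] max [ 0.5888 -0.1027  0.094 ]
  axes [[0.693, -0.664, 0.279], [-0.607, -0.329, 0.723], [0.388, 0.671, 0.632]] [0.0174 0.0127 0.0093]
  body n 479 [ 0.5649 -0.1789  0.0295] min [ 0.54   -0.2026  0.0121] max [ 0.584 -0.158  0.046]
(600, 800, 3)
```

View pics/crop.png

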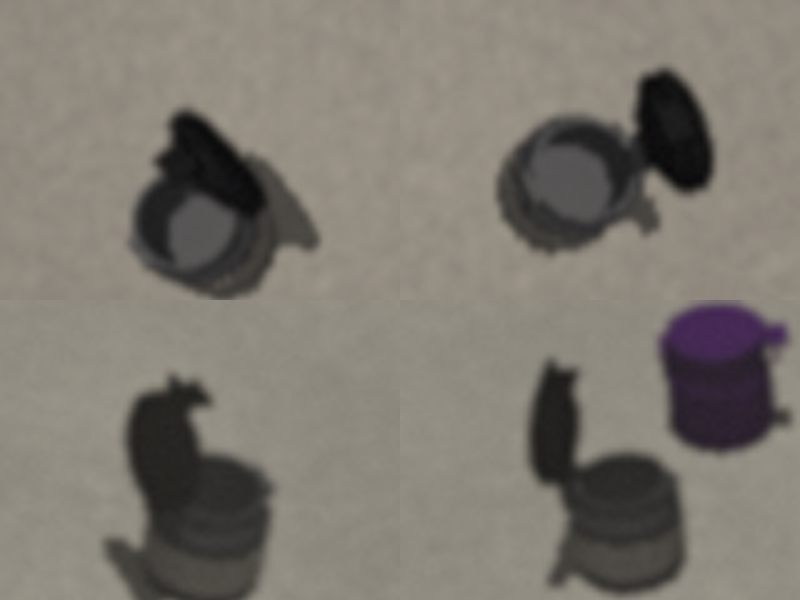

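The crop confirms both are grey pots with open black lids. The left lid is near vertical and the right one is thrown back. Next I'll refine the pot centres and hinge directions.

```bash
cat >> h.py <<'E'
from scipy.optimize import least_squares
def pot(c,W,p):
    "pot centre from the outer wall points, lid centre and normal"
    col=c["color"].astype(int); grey=(col.max(-1)-col.min(-1))<28
    m=grey&near(W,p,.06)
    cen=np.array(p[:2])
    for _ in range(3):
        b=m&(W[...,2]>.014)&(W[...,2]<.039)&near(W,cen,.027)&~near(W,cen,.017); q=W[b][:,:2]
        cen=least_squares(lambda x:np.hypot(*(q-x).T)-.022,cen,loss="soft_l1",f_scale=.001).x
    l=m&(W[...,2]>.053); q=W[l]; mu=np.median(q,0); q=q[np.linalg.norm(q-mu,axis=1)<.03]
    mu=q.mean(0); n=np.linalg.svd(q-mu)[2][2] if len(q)<3000 else 0
    if n[:2]@(mu[:2]-cen)<0:n=-n
    return cen,mu,n,q
def report(c,W,p):
    cen,mu,n,q=pot(c,W,p); d=mu[:2]-cen
    print("cen",cen.round(4),"lid",mu.round(4),"n",n.round(2),"az_n %.1f az_c %.1f"%(np.degrees(np.arctan2(n[1],n[0])),np.degrees(np.arctan2(d[1],d[0]))),"th_n %.2f"%np.arctan2(np.hypot(n[0],n[1]),n[2]),"dist %.4f"%np.hypot(*d),"zmax %.4f"%q[:,2].max(),len(q))
E
python3 - <<'E'
from h import *
T=dict(np.load("top.npz"));S=dict(np.load("scene.npz"))
for p in((.546,.205),(.56,-.179)):
    for c in(T,S): report(c,cloud(c),p)
E
```

```text
cen [0.5478 0.2031] lid [0.5554 0.1868 0.0785] n [ 0.52 -0.79  0.31] az_n -56.6 az_c -65.0 th_n 1.26 dist 0.0180 zmax 0.0950 244
cen [0.5451 0.2046] lid [0.5637 0.1889 0.0731] n [ 0.64 -0.74  0.22] az_n -49.1 az_c -40.2 th_n 1.35 dist 0.0243 zmax 0.0954 293
cen [ 0.5597 -0.1808] lid [ 0.5633 -0.2006  0.0769] n [ 0.33 -0.94 -0.06] az_n -71.0 az_c -79.9 th_n 1.63 dist 0.0202 zmax 0.0952 286
cen [ 0.559  -0.1811] lid [ 0.5741 -0.1994  0.0739] n [-0.04 -0.99 -0.1 ] az_n -92.4 az_c -50.4 th_n 1.67 dist 0.0237 zmax 0.0940 193
```

Request:
{"fn": "jog_arm", "kwargs": {"increments": [[-0.033,-0.0207,0,0,0,0.12,-1],[-0.066,-0.0414,0,0,0,0.24,-1],[-0.099,-0.062,0,0,0,0.36,-1],[-0.132,-0.083,0,0,0,0.48,-1],[-0.165,-0.1035,0,0,0,0.6,-1]], "grip_force": 20}}

```text
clock: 0.52
position: [0.2907, 0.4622, 0.256]
ee_rot: [0.416, 0.909, -0.0, -0.0]
ft_force: [0.7, 0.2, 0.5]
grip_width: 0.298
grasp_force: 0.0
```

```bash
cat >> h.py <<'E'
from scipy.spatial.transform import Rotation as Ro
POTS={"L":(np.array([.5465,.204]),-52.),"R":(np.array([.5594,-.181]),-70.)}
def go(name,px,tipz,py=0):
    "tool-frame shift and turn to put the TCP at pot-frame (px,py) with the tip at tipz, tool x = pot -x"
    from workcell import get_obs
    o=get_obs(); cen,az=POTS[name]; a=np.radians(az); u=np.array([np.cos(a),np.sin(a)]); v=np.array([-u[1],u[0]])
    t=np.r_[cen+px*u+py*v,tipz+.025]; R0=Ro.from_quat(o["ee_rot"])
    Rt=Ro.from_matrix(np.c_[np.r_[-u,0],np.cross([0,0,-1],np.r_[-u,0]),[0,0,-1]])
    d=o["position"]-t; 
    print("clock %.2f"%o["clock"],"shift",R0.inv().apply(t-o["position"]).round(4),"turn",(R0.inv()*Rt).as_rotvec().round(3),"pos",o["position"].round(4),"F",o["ft_force"].round(2),"grip %.2f"%o["grip_width"])
E
python3 -c "from h import *;go('L',.067,.15)"
```

```text
clock 0.52 shift [-0.4295  0.0213  0.081 ] turn [-0.    0.    0.05] pos [0.2907 0.4622 0.256 ] F [0.74 0.2  0.51] grip 0.30
```

Request:
{"fn": "jog_arm", "kwargs": {"increments": [[-0.039,0.002,0,0,0,0.05,-1],[-0.078,0.004,0,0,0,0.05,-1],[-0.117,0.006,0,0,0,0.05,-1],[-0.156,0.008,0,0,0,0.05,-1],[-0.195,0.0095,0,0,0,0.05,-1]]}}

```text
clock: 0.93
position: [0.4262, 0.3218, 0.2562]
ee_rot: [0.436, 0.9, -0.0, -0.0]
ft_force: [0.7, 0.2, 0.6]
grip_width: -0.001
grasp_force: 0.0
```

Request:
{"fn": "jog_arm", "kwargs": {"increments": [[-0.039,0.0,0,0,0,0,-1],[-0.078,0.0,0,0,0,0,-1],[-0.117,0.0,0,0,0,0,-1],[-0.156,0.0,0,0,0,0,-1],[-0.195,0,0,0,0,0,-1]]}}

```text
clock: 1.35
position: [0.5469, 0.1688, 0.2562]
ee_rot: [0.436, 0.9, -0.0, -0.0]
ft_force: [0.2, 0.8, -0.3]
grip_width: 0.001
grasp_force: 0.0
```

```bash
python3 -c "from h import *;go('L',.067,.077)"
```

```text
clock 1.35 shift [-0.0392  0.0211  0.1542] turn [-0.    -0.     0.006] pos [0.5469 0.1688 0.2562] F [ 0.17  0.81 -0.33] grip 0.00
```

Request:
{"fn": "jog_arm", "kwargs": {"increments": [[-0.035,0.018,0,0,0,0,-1],[-0.039,0.021,0.03,0,0,0,-1],[-0.039,0.021,0.065,0,0,0,-1],[-0.039,0.021,0.1,0,0,0,-1],[-0.039,0.021,0.12,0,0,0,-1]]}}

```text
clock: 1.77
position: [0.5852, 0.1523, 0.132]
ee_rot: [0.436, 0.9, -0.002, -0.002]
ft_force: [-0.7, 0.3, -0.2]
grip_width: 0.0
grasp_force: 0.0
```

Run:
```python
from h import *
from workcell import optics
c=optics.camera("scene"); a=cv2.resize(c["color"][170:290,360:500,::-1],None,fx=4,fy=4,interpolation=cv2.INTER_CUBIC)
cv2.imwrite("pics/L1.png",a); go('L',.067,.077)
```

```text
clock 1.82 shift [-0.0033  0.0029  0.0271] turn [-0.009 -0.002  0.006] pos [0.5836 0.1521 0.1292] F [-2.45 -0.46 -3.82] grip -0.00
```

View pics/L1.png

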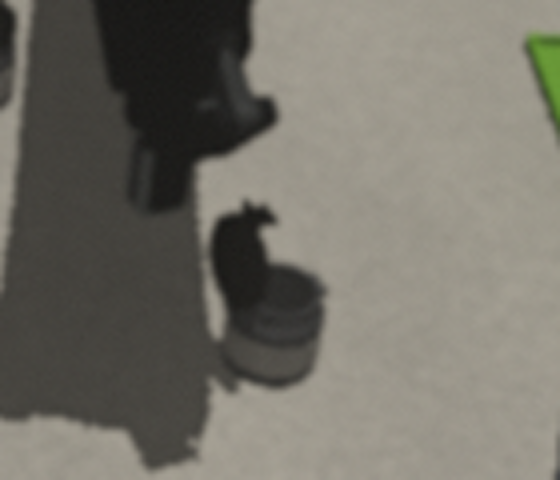

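Closed fingers stand clear behind the left lid (tips at about (160,210) in the crop, lid at (240,255)). I'll lower to lid height and sweep.

Request:
{"fn": "jog_arm", "kwargs": {"increments": [[-0.003,0.003,0.015,0,0,0,-1],[-0.003,0.003,0.03,0,0,0,-1],[0.004,0.003,0.03,0,0,0,-1],[0.012,0.003,0.03,0,0,0,-1],[0.016,0.003,0.03,0,0,0,-1]]}}

```text
clock: 2.23
position: [0.5792, 0.1692, 0.1076]
ee_rot: [0.435, 0.9, 0.001, 0.0]
ft_force: [0.1, 0.5, 0.2]
grip_width: -0.001
grasp_force: 0.0
```

```bash
python3 -c "from h import *;go('L',.029,.0745)"
```

```text
clock 2.23 shift [ 0.0186 -0.0043  0.0081] turn [ 0.002 -0.     0.007] pos [0.5792 0.1692 0.1076] F [0.08 0.51 0.19] grip -0.00
```

Request:
{"fn": "jog_arm", "kwargs": {"increments": [[0.004,-0.002,0.008,0,0,0,-1],[0.009,-0.004,0.008,0,0,0,-1],[0.014,-0.004,0.008,0,0,0,-1],[0.0186,-0.004,0.008,0,0,0,-1],[0.023,-0.004,0.009,0,0,0,-1]]}}

```text
clock: 2.65
position: [0.5618, 0.1835, 0.0978]
ee_rot: [0.436, 0.9, 0.0, 0.0]
ft_force: [0.6, -0.6, 0.5]
grip_width: -0.002
grasp_force: 0.0
```

Run:
```python
from h import *
go('L',.011,.0667); go('L',.003,.0545)
from workcell import optics
c=optics.camera("scene"); a=cv2.resize(c["color"][170:290,360:500,::-1],None,fx=4,fy=4,interpolation=cv2.INTER_CUBIC)
cv2.imwrite("pics/L2.png",a)
```

```text
clock 2.65 shift [0.0146 0.0006 0.0061] turn [ 0.001 -0.     0.006] pos [0.5618 0.1835 0.0978] F [ 0.65 -0.62  0.5 ] grip -0.00
clock 2.65 shift [0.0226 0.0007 0.0183] turn [ 0.001 -0.     0.006] pos [0.5618 0.1835 0.0978] F [ 0.65 -0.62  0.5 ] grip -0.00
```

View pics/L2.png

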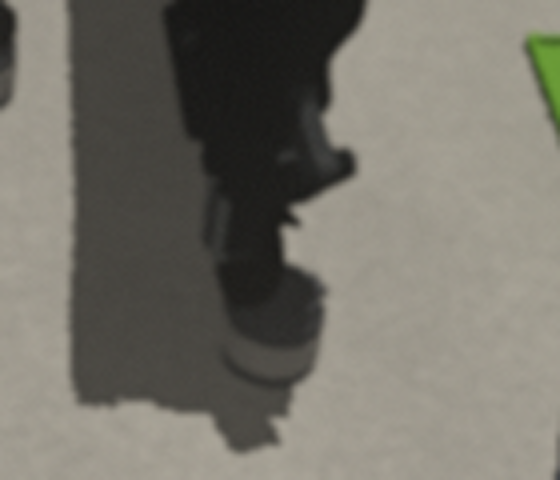

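The pot has not moved and the tab has swung ahead, to (290,215). I'll continue along the arc.

Request:
{"fn": "jog_arm", "kwargs": {"increments": [[0.005,0.0,0.001,0,0,0,-1],[0.01,0.0,0.003,0,0,0,-1],[0.015,0.0,0.006,0,0,0,-1],[0.0185,0.0,0.01,0,0,0,-1],[0.021,0.0,0.014,0,0,0,-1]]}}

```text
clock: 3.12
position: [0.5485, 0.2, 0.0828]
ee_rot: [0.436, 0.9, 0.0, -0.0]
ft_force: [-0.0, 0.4, -0.2]
grip_width: 0.003
grasp_force: 0.0
```

Request:
{"fn": "jog_arm", "kwargs": {"increments": [[0.0015,0.0,0.001,0,0,0,-1],[0.002,0.0,0.002,0,0,0,-1],[0.002,0.0,0.003,0,0,0,-1],[0.002,0.0,0.003,0,0,0,-1],[0.002,0.0,0.003,0,0,0,-1]]}}

```text
clock: 3.53
position: [0.5478, 0.2008, 0.0804]
ee_rot: [0.436, 0.9, 0.0, 0.0]
ft_force: [-0.9, -0.3, -1.0]
grip_width: 0.001
grasp_force: 0.0
```

Run:
```python
from h import *
go('L',.003,.050)
from workcell import optics
c=optics.camera("scene"); a=cv2.resize(c["color"][170:290,360:500,::-1],None,fx=4,fy=4,interpolation=cv2.INTER_CUBIC)
cv2.imwrite("pics/L3.png",a)
```

```text
clock 3.53 shift [0.0004 0.0009 0.0054] turn [0.    0.    0.005] pos [0.5478 0.2008 0.0804] F [-0.92 -0.31 -0.96] grip 0.00
```

View pics/L3.png

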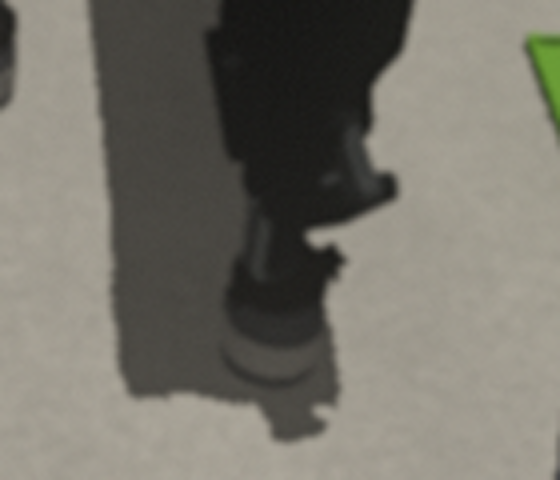

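The left lid is nearly down and the pot is upright. I'll press in small steps.

Request:
{"fn": "jog_arm", "kwargs": {"increments": [[0.0,0.001,0.001,0,0,0,-1],[0.0,0.001,0.002,0,0,0,-1],[0.0,0.001,0.003,0,0,0,-1],[0.0,0.001,0.004,0,0,0,-1],[0.0,0.001,0.005,0,0,0,-1]]}}

```text
clock: 4.0
position: [0.5485, 0.2016, 0.0752]
ee_rot: [0.436, 0.9, 0.0, 0.0]
ft_force: [-0.5, -0.5, 0.5]
grip_width: 0.001
grasp_force: 0.0
```

Request:
{"fn": "jog_arm", "kwargs": {"increments": [[0.0,0.0,0.0007,0,0,0,-1],[0.0,0.0,0.0014,0,0,0,-1],[0.0,0.0,0.002,0,0,0,-1],[0.0,0.0,0.002,0,0,0,-1]]}}

```text
clock: 4.33
position: [0.5491, 0.2016, 0.0749]
ee_rot: [0.436, 0.9, 0.001, 0.0]
ft_force: [-5.8, -1.9, 15.7]
grip_width: 0.003
grasp_force: 7.9
```

The tip stopped at 50 mm with 15.7 N, which suggests the lid has snapped shut. I'll rise and check from both cameras on the way to R.

Request:
{"fn": "jog_arm", "kwargs": {"increments": [[0,0,-0.005,0,0,0,-1],[0,0,-0.04,0,0,0,-1],[0,0,-0.08,0,0,0,-1],[0,0,-0.12,0,0,0,-1],[0,0,-0.15,0,0,0,-1]]}}

```text
clock: 4.75
position: [0.5489, 0.2014, 0.2266]
ee_rot: [0.436, 0.9, 0.001, 0.001]
ft_force: [1.3, 1.0, 0.4]
grip_width: 0.001
grasp_force: 0.0
```

```bash
python3 -c "from h import *;go('R',.068,.2)"
```

```text
clock 4.75 shift [-0.3711 -0.2501  0.0012] turn [0.002 0.    0.319] pos [0.5489 0.2014 0.2266] F [1.25 0.98 0.35] grip 0.00
```

Request:
{"fn": "jog_arm", "kwargs": {"increments": [[-0.033,-0.022,0,0,0,0,-1],[-0.066,-0.044,0,0,0,0,-1],[-0.099,-0.067,0,0,0,0,-1],[-0.132,-0.089,0,0,0,0,-1],[-0.165,-0.111,0,0,0,0,-1]]}}

```text
clock: 5.17
position: [0.5634, 0.0013, 0.2234]
ee_rot: [0.436, 0.9, 0.0, 0.0]
ft_force: [-0.2, 0.1, -0.2]
grip_width: -0.002
grasp_force: 0.0
```

Request:
{"fn": "jog_arm", "kwargs": {"increments": [[-0.033,-0.022,0,0,0,0.1,-1],[-0.066,-0.044,0,0,0,0.2,-1],[-0.099,-0.067,0,0,0,0.319,-1],[-0.132,-0.089,0,0,0,0.319,-1],[-0.165,-0.111,0,0,0,0.319,-1]]}}

```text
clock: 5.58
position: [0.5787, -0.1968, 0.2233]
ee_rot: [0.573, 0.819, 0.0, 0.0]
ft_force: [0.4, 0.4, 0.1]
grip_width: 0.001
grasp_force: 0.0
```

Run:
```python
from h import *
from workcell import optics
go('R',.068,.11)
c=optics.camera("scene");t=optics.camera("top")
for x in(c,t):
    W=cloud(x);m=near(W,(.5465,.204),.032)&(W[...,2]>.044); q=W[m]
    print(len(q),q.mean(0).round(4),"z pct",np.percentile(q[:,2],[5,50,95]).round(4))
    m=near(W,(.5465,.204),.016); print("central z",np.nanmedian(W[m][:,2]).round(4))
    m=near(W,(.5594,-.181),.016); print("R inside z",np.nanmedian(W[m][:,2]).round(4))
cr=lambda c,u,v:cv2.resize(c["color"][v-35:v+35,u-50:u+50,::-1],None,fx=4,fy=4,interpolation=cv2.INTER_CUBIC)
cv2.imwrite("pics/L4.png",np.vstack([np.hstack([cr(c,427,240),cr(t,210,192)]),np.hstack([cr(c,228,200),cr(t,434,187)])]))
```

```text
clock 5.58 shift [-0.0465 -0.0127  0.0883] turn [ 0. -0.  0.] pos [ 0.5787 -0.1968  0.2233] F [0.39 0.36 0.08] grip 0.00
361 [0.5473 0.2073 0.0482] z pct [0.0451 0.0484 0.0505]
central z 0.0485
R inside z 0.2717
523 [0.5432 0.2072 0.0487] z pct [0.0455 0.0489 0.0507]
central z 0.049
R inside z 0.4218
```

View pics/L4.png

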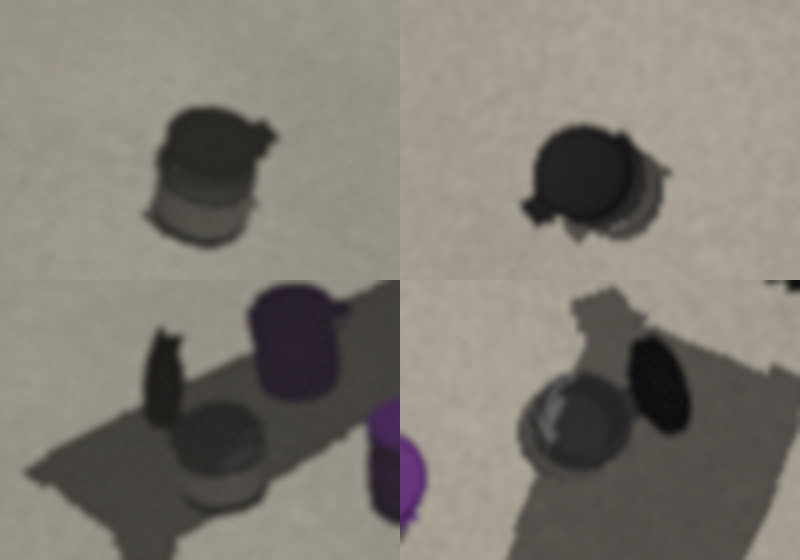

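The left lid is flat at 49 mm and shut, and the pot stands where it was. The right pot is still open, with its lid at (165,380) in the scene crop and (660,385) in the top crop. I'll lower behind it.

Request:
{"fn": "jog_arm", "kwargs": {"increments": [[-0.025,-0.007,0,0,0,0,-1],[-0.0465,-0.0127,0.02,0,0,0,-1],[-0.0465,-0.0127,0.055,0,0,0,-1],[-0.0465,-0.0127,0.09,0,0,0,-1],[-0.0465,-0.0127,0.115,0,0,0,-1]]}}

```text
clock: 6.1
position: [0.5817, -0.2431, 0.1052]
ee_rot: [0.574, 0.819, -0.0, -0.001]
ft_force: [-0.2, -0.1, -0.9]
grip_width: 0.004
grasp_force: 0.0
```

Request:
{"fn": "jog_arm", "kwargs": {"increments": [[0,0,0.004,0,0,0,-1],[0.0,0,0.007,0,0,0,-1],[0.0,0,0.007,0,0,0,-1]]}}

```text
clock: 6.35
position: [0.5834, -0.2432, 0.1021]
ee_rot: [0.573, 0.819, 0.0, 0.0]
ft_force: [-0.3, -1.3, 0.2]
grip_width: 0.002
grasp_force: 0.0
```

```bash
python3 -c "from h import *;go('R',.045,.074)"
```

```text
clock 6.35 shift [ 0.0217 -0.0012  0.0031] turn [0.001 0.001 0.001] pos [ 0.5834 -0.2432  0.1021] F [-0.3  -1.29  0.18] grip 0.00
```

Request:
{"fn": "jog_arm", "kwargs": {"increments": [[0.006,-0.001,0.002,0,0,0,-1],[0.011,-0.001,0.003,0,0,0,-1],[0.016,-0.001,0.003,0,0,0,-1],[0.021,-0.001,0.003,0,0,0,-1],[0.026,-0.001,0.003,0,0,0,-1]]}}

```text
clock: 6.77
position: [0.5733, -0.2181, 0.0988]
ee_rot: [0.573, 0.82, 0.0, 0.0]
ft_force: [0.4, 0.4, 0.6]
grip_width: -0.001
grasp_force: 0.0
```

Request:
{"fn": "jog_arm", "kwargs": {"increments": [[0.005,0,0,0,0,0,-1],[0.01,0,0,0,0,0,-1],[0.015,0,0.0005,0,0,0,-1],[0.02,0,0.002,0,0,0,-1],[0.024,0,0.0035,0,0,0,-1]]}}

```text
clock: 7.18
position: [0.5647, -0.1957, 0.0946]
ee_rot: [0.573, 0.819, 0.0, -0.0]
ft_force: [0.2, -0.6, -0.7]
grip_width: 0.004
grasp_force: 0.0
```

Run:
```python
from h import *
from workcell import optics
go('R',.011,.0667);go('R',.003,.0545)
c=optics.camera("scene"); a=cv2.resize(c["color"][140:260,160:300,::-1],None,fx=4,fy=4,interpolation=cv2.INTER_CUBIC)
cv2.imwrite("pics/R2.png",a)
```

```text
clock 7.18 shift [0.0046 0.     0.0029] turn [ 0.    -0.     0.001] pos [ 0.5647 -0.1957  0.0946] F [ 0.16 -0.6  -0.69] grip 0.00
clock 7.18 shift [0.0126 0.     0.0151] turn [ 0.    -0.     0.001] pos [ 0.5647 -0.1957  0.0946] F [ 0.16 -0.6  -0.69] grip 0.00
```

View pics/R2.png

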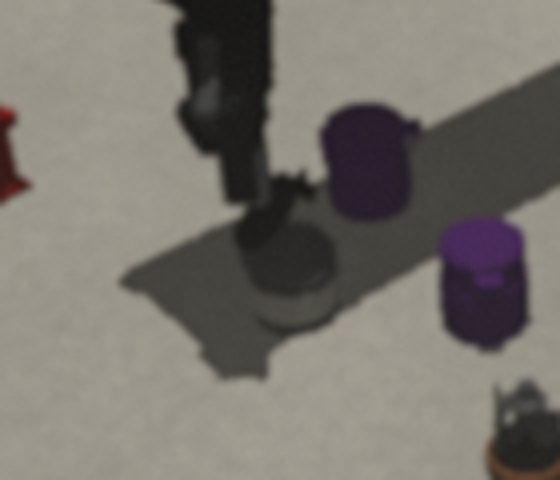

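The right lid is swinging over (tab at (300,185)) and the pot hasn't moved. I'll continue down the arc.

Request:
{"fn": "jog_arm", "kwargs": {"increments": [[0.0045,0,0.002,0,0,0,-1],[0.008,0,0.005,0,0,0,-1],[0.011,0,0.009,0,0,0,-1],[0.0125,0,0.013,0,0,0,-1],[0.0125,0,0.015,0,0,0,-1]]}}

```text
clock: 7.65
position: [0.5603, -0.1841, 0.0789]
ee_rot: [0.573, 0.82, -0.0, -0.0]
ft_force: [-0.2, 0.4, 0.4]
grip_width: 0.002
grasp_force: 0.0
```

```bash
python3 -c "from h import *;go('R',.003,.050)"
```

```text
clock 7.65 shift [0.0002 0.0002 0.0039] turn [-0.001 -0.001  0.001] pos [ 0.5603 -0.1841  0.0789] F [-0.23  0.41  0.44] grip 0.00
```

Request:
{"fn": "jog_arm", "kwargs": {"increments": [[0.0,0,0.001,0,0,0,-1],[0.0,0,0.002,0,0,0,-1],[0.0,0,0.003,0,0,0,-1],[0.0,0,0.004,0,0,0,-1],[0.0,0,0.0045,0,0,0,-1]]}}

```text
clock: 8.07
position: [0.5606, -0.1848, 0.0751]
ee_rot: [0.573, 0.819, -0.0, 0.0]
ft_force: [-0.4, 0.1, -0.2]
grip_width: 0.002
grasp_force: 0.0
```

Request:
{"fn": "jog_arm", "kwargs": {"increments": [[0.0,0,0.0007,0,0,0,-1],[0.0,0,0.0014,0,0,0,-1],[0.0,0,0.0018,0,0,0,-1],[0.0,0,0.0018,0,0,0,-1]]}}

```text
clock: 8.4
position: [0.5611, -0.1851, 0.0749]
ee_rot: [0.573, 0.819, 0.0, 0.001]
ft_force: [-4.5, 1.3, 13.5]
grip_width: -0.003
grasp_force: 6.9
```

Same stop at 50 mm, now with 13.5 N. I'll rise, back off and check.

Request:
{"fn": "jog_arm", "kwargs": {"increments": [[0,0,-0.005,0,0,0,-1],[0,0,-0.04,0,0,0,-1],[0,0,-0.08,0,0,0,-1],[0,0,-0.12,0,0,0,-1],[0,0,-0.15,0,0,0,-1]]}}

```text
clock: 8.82
position: [0.5609, -0.1852, 0.2268]
ee_rot: [0.573, 0.819, 0.0, 0.001]
ft_force: [1.4, -0.4, -0.0]
grip_width: 0.003
grasp_force: 0.0
```

Request:
{"fn": "jog_arm", "kwargs": {"increments": [[-0.035,0,0,0,0,0,-1],[-0.07,0,0,0,0,0,-1],[-0.105,0,0,0,0,0,-1],[-0.14,0,0,0,0,0,-1],[-0.14,0,0,0,0,0,-1]]}}

```text
clock: 9.23
position: [0.6074, -0.3231, 0.2224]
ee_rot: [0.576, 0.818, -0.002, 0.0]
ft_force: [0.2, -0.7, 1.0]
grip_width: -0.001
grasp_force: 0.0
```

Run:
```python
from h import *
from workcell import optics
c=optics.camera("scene");t=optics.camera("top")
for n,x in(("S",c),("T",t)):
    W=cloud(x)
    for nm,p in dict(L=(.5465,.204),R=(.5594,-.181),C=(.585,.022)).items():
        q=W[near(W,p,.03)&(W[...,2]>.044)]; k=W[near(W,p,.015)]
        A=np.c_[k[:,:2]-p,np.ones(len(k))]; k2=k[np.abs(k[:,2]-np.nanmedian(k[:,2]))<.004]; A=np.c_[k2[:,:2]-p,np.ones(len(k2))]
        print(n,nm,"top mean",q.mean(0).round(4),"zmax %.4f"%q[:,2].max(),"plane slope/height",np.linalg.lstsq(A,k2[:,2],rcond=None)[0].round(4))
cv2.imwrite("pics/end.png",np.vstack([cv2.resize(x["color"][80:310,:,::-1],(800,288)) for x in(c,t)]))
```

```text
S L top mean [0.547  0.2073 0.0482] zmax 0.0513 plane slope/height [ 0.0069 -0.0021  0.0485]
S R top mean [ 0.5616 -0.1782  0.0481] zmax 0.0512 plane slope/height [ 0.013  -0.0218  0.0486]
S C top mean [0.5892 0.0222 0.0482] zmax 0.0519 plane slope/height [ 0.0147 -0.0202  0.0486]
T L top mean [0.5434 0.2069 0.0487] zmax 0.0521 plane slope/height [0.0058 0.0014 0.0489]
T R top mean [ 0.5581 -0.1782  0.0489] zmax 0.0526 plane slope/height [0.013  0.011  0.0491]
T C top mean [0.5852 0.0222 0.0487] zmax 0.0521 plane slope/height [ 0.0029 -0.005   0.049 ]
```

View pics/end.png

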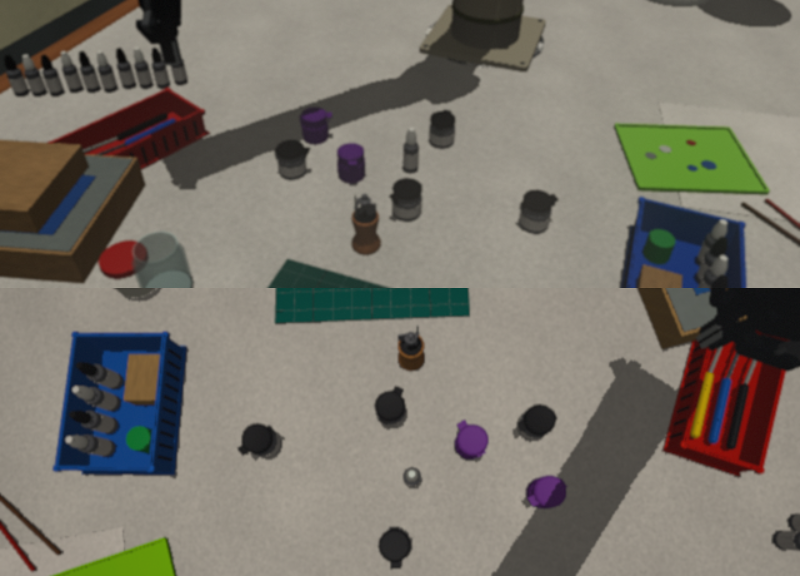

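Both pots are upright in place with lids as flat and low as shut reference pot_c. Everything else is undisturbed and the arm is clear.

```bash
python3 -c "from workcell import workorder;print(workorder.hand_in())"
```

```text
the job is handed in; nothing more can be done
None
```

Both open pots are shut and upright about where they stood, nothing else was disturbed, and the job was handed in at about 9.3 s; the hand-in gave no verdict.

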